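Roll up the wide roll-top parts box on a computer repair bench

TASK

Two roll-top parts boxes stand on the repair bench. Roll the slatted shutter of the wider box up and back by its pull bar until it is fully open and stays open by itself, then let go of it. Leave the narrower box shut.

Things in the scene. Friction and masses are not known exactly. Their poses are not given: they have to be found in the camera images.
- wide_box: The wider of two like grey sheet-metal roll-top boxes fixed to the bench: 280 mm wide (y), 300 deep (x), 200 high, the upper part a half-cylinder. Origin: centre of the underside; x points from its front (robot's side) to its back, z up. The aluminium slats (outer radius 140) run in half-round side tracks (radius 150) about a level axis along y, 50 above the origin. Yaw up to 0.3 rad.
- wide_bar (a point): Middle of the wide shutter's pull bar: round dark steel, 12 mm thick, 100 long, along the box's y, held by legs at its ends only, 39 free between bar and shutter. Its centre runs at radius 185 about the tracks' axis: shut, 124 in front of the axis and 137 above it; fully open, 87 behind and 163 above. It may turn between the fingers.
- wide_shutter (a joint): Angle of the wide shutter about the tracks' axis, rad: 0 shut (start), grows as the bar goes up and back, 1.22 at the end stop, fully open. Its heavy bottom rail makes it fall shut if let go before about 0.6 rad; beyond that it rolls back gently to the end stop and stays there. Raising takes 2 to 5 N at the bar.
- narrow_shutter (a joint): The same angle for the narrower box beside it (170 mm wide, otherwise like the wide one, bar 100 long, turned up to 0.3 rad; 310 to 480 to the wide box's left or right, centre to centre): 0 shut, as it must stay.

How it is judged (in metres and radians):
At the end, for the whole second after the job is handed in: The wide box's shutter is rolled back to within 0.12 rad (7 degrees, 22 mm at the bar) of its end stop (joint above 1.1 rad) and stays there at rest by itself; the narrow box's shutter is shut (below 0.1 rad) (value of joint wide_shutter above 1.1 rad and velocity of joint wide_shutter between -0.05 and 0.05 rad/s and value of joint narrow_shutter below 0.1 rad); the robot touches nothing.
It fails at once if the narrow box's shutter is raised (by more than 0.2 rad) (value of joint narrow_shutter above 0.2 rad).
It also fails if it takes over 38 s, if anything falls off the work surface, if the arm or the gripper's body presses on something with over 40 N, if the wrist force passes 120 N, or if a joint passes its speed limit or range.

ROBOT

A 6-joint arm with a two-finger parallel gripper is mounted at the origin on the work surface. World frame = base frame: x ahead of the robot, y to its left, z up, the work surface at z = 0. Lengths are in m, angles in degrees, forces in N, time in s.
With the tool pointing down it reaches from about 0.35 to 0.875 m from the base axis. Payload 4.2 kg.
Tool frame: the origin (TCP) lies on the centre line of the jaws, within the pads' length; the fingertips stand 11 mm ahead of it and the grasp point (between the pads) lies 8 mm behind it; z points along the fingers, y is the line along which they close (so a half turn about z gives the same grasp; the last joint's range is limited). The gripper opens to 87 mm and grips with 3 to 60 N. Pads are 19 mm wide; open, the fingers measure 117 mm over their backs; the gripper's body (75 mm by 190 mm) begins 51 mm behind the grasp point.
Start: joints at [-53.48, 22.042, 0.453, 0, -68.411, -14.817], TCP at [0.231, -0.581, 0.234] pointing down, gripper open.
Joint ranges: [-179.83, 179.83], [-69.29, 118.12], [-61.27, 80.66], [-181.25, 117.63], [-171.15, -9.14], [-177.46, 177.46]. Speed limits (degrees/s): [159.86, 159.86, 180, 180, 180, 180].

INTERFACE

Orientations are given as a 3x3 rotation matrix whose columns are the frame's x, y, z axes.
In Python, from station import r gives the robot as it stands.
- The arm moves only by the tool servo_tool, never from a script. Its argument "commands" is a list that holds one entry, the list of rows, each a list of 7 numbers: the closure, from 0 (fully open) to 1 (shut), then the shift along the tool's x, y, z in mm, then the turn, a rotation vector about the tool's x, y, z in rad. In form: [[[claw, x, y, z, ax, ay, az], ...]]. A call has exactly 5 rows; each row is the pose to reach, as a shift and turn from the pose commanded when the call began, along the tool's axes at that moment; what a row does not reach only later rows make up. A row lasts 1/10 s, in which the tool goes at most 50 mm and 8.59 degrees, less where a joint would pass 70% of its speed; a pose out of reach is approached as far as the arm can. A call with a gripper value outside its range is refused whole. The fingers move at their own pace and stop on an object; the grip force is fixed at half the most. Time passes only in rows, so rows that repeat a pose let the fingers close, or fill a call up. It gives the time, the measured TCP pose, the force, the opening and the grip force at its end, in the units of the state.
- r.sense(): the state, without advancing time (a new reading comes with each control period).
- r.capture(name): name is "side" or "top"; returns a dict with "pixels" (420x560x3 uint8, red, green, blue), "camera_matrix" (3x3 intrinsics, pixels), "dist" ([k1, k2, p1, p2, k3] as OpenCV has them; the pictures are not rectified), "R" (3x3) and "t" (3): a world point X has camera coordinates R X + t. Camera axes: x right, y down, z forward; pixel columns grow to the right and rows downward; lengths in m; the calibration is good to about 2 mm. A picture is of the moment at which its call begins. There is no depth.
- r.finish_job(): hands the job in; it is judged then, once.
The state is a dict: "time_s": time; "joints": joint angles; "joint_velocities": joint speeds; "effort": joint torques, N m; "tcp_pos": TCP position; "ee_rot": TCP orientation; "wrist_force": force on the tool from outside, world axes, zero at the start; "moment": the same for the moment, N m; "gripper_width": opening from 0.0 (shut) to 1.0 (fully open); "gripper_force": force on a finger pad.
Only numpy, scipy, OpenCV 4.12 (cv2) and the standard library are available. Lean on these libraries where they do the work, as an engineer would, in place of code of your own. Each camera call takes 0.05 s, during which the arm holds its last target. There are 200 camera calls.

## Working session

There is one attempt and no reset: what is moved stays moved. The work goes in short steps, Python scripts to look and compute and a tool call to move; the robot and the scene stay as the last step left them, time stands still between calls to the robot, and variables do not carry over. Pictures are saved under pics/ and viewed, at most 10 in all, crops included, and the job is handed in when it is done.

Besides the shell and the picture viewer there is one more tool, called after "Emit:" in YAML: its name, and indented under it one key for each argument. servo_tool: Moves the arm, as the interface text tells. Its arguments: {"type":"object","properties":{"commands":{"type":"array","items":{"type":"array","items":{"type":"array","items":{"type":"number"}}}}},"required":["commands"]}

```bash
mkdir -p pics
python3 - <<'E'
from station import r
import cv2,pickle
d={}
for n in("side","top"):
    c=r.capture(n);d[n]=c;cv2.imwrite(f"pics/{n}0.png",c["pixels"][:,:,::-1])
    print(n,c["camera_matrix"],c["dist"],c["R"],c["t"])
pickle.dump(d,open("cams.pkl","wb"))
s=r.sense();print(s["time_s"],s["tcp_pos"],s["ee_rot"])
E
```

```text
side [[474.48115196   0.         278.52445214]
 [  0.         474.48115196 207.47951583]
 [  0.           0.           1.        ]] [-0.10637029  0.          0.          0.          0.        ] [[-0.93338568  0.35882961  0.00569947]
 [ 0.33942083  0.88783487 -0.31071328]
 [-0.11655331 -0.28808081 -0.9504866 ]] [ 0.47393763 -0.10374983  0.96950731]
top [[395.09447936   0.         281.79617005]
 [  0.         395.09447936 208.07778995]
 [  0.           0.           1.        ]] [-0.03500998  0.          0.          0.          0.        ] [[ 0.02860006 -0.99811792  0.05424615]
 [-0.99046247 -0.0356145  -0.13310032]
 [ 0.13478177 -0.0499221  -0.98961693]] [-0.05733101  0.51276475  0.80083601]
0.1 [ 0.23096494 -0.58019306  0.23257354] [[-9.29154783e-01 -3.69690015e-01 -8.25494629e-04]
 [-3.69690922e-01  9.29153051e-01  1.79720605e-03]
 [ 1.02601721e-04  1.97506047e-03 -9.99998044e-01]]
```

View pics/side0.png

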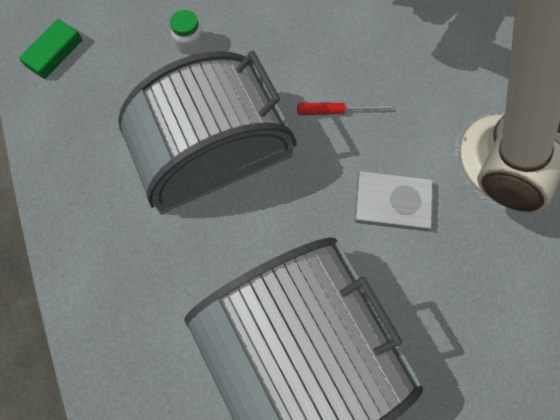

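View pics/top0.png

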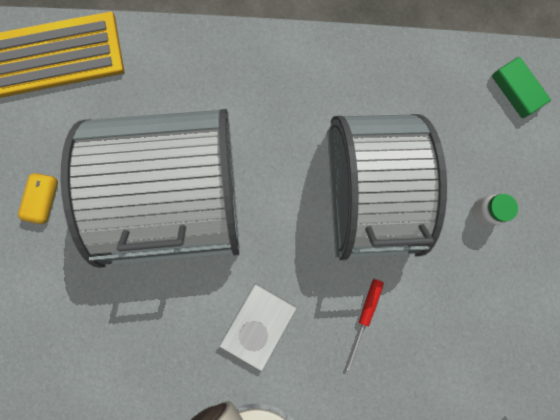

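The wide box is on the left in the top view, with its bar at about (120..185, 243). In the side view the bar runs from about (362,288) to (396,345). I'll enlarge both.

Run:
```python
import cv2,numpy as np
a=cv2.imread("pics/side0.png")[270:365,330:430];b=cv2.imread("pics/top0.png")[215:275,100:200]
f=lambda i:cv2.resize(i,None,fx=6,fy=6,interpolation=cv2.INTER_CUBIC)
cv2.imwrite("pics/cs.png",f(a));cv2.imwrite("pics/ct.png",f(b))
```

```text
(no output)
```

View pics/cs.png

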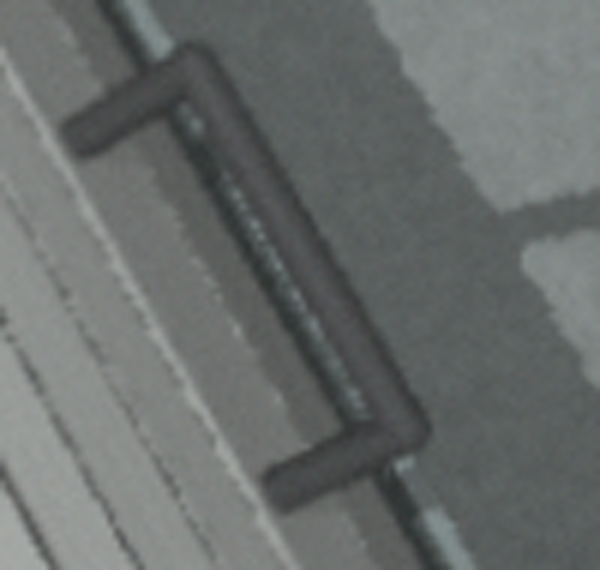

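View pics/ct.png

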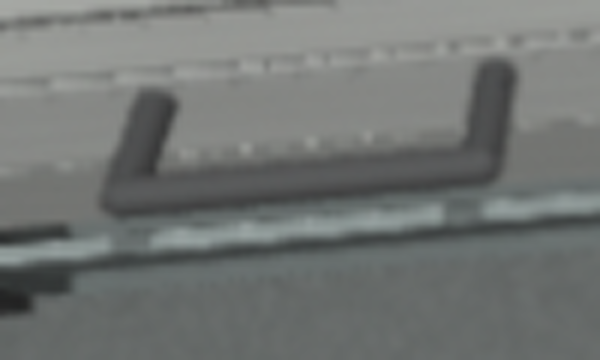

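The side crop shows the bar axis from (197,68) to (405,432). In the top crop it runs from (120,194) to (483,163). The +y end is the lower one in the side view and the left one in the top view.

Run:
```python
import cv2,numpy as np,pickle
d=pickle.load(open("cams.pkl","rb"))
def und(n,p):
    c=d[n];return cv2.undistortPoints(np.float64(p).reshape(-1,1,2),c["camera_matrix"],c["dist"]).reshape(-1,2).T
up=lambda p,o:[[o[0]+(x+.5)/6-.5,o[1]+(y+.5)/6-.5] for x,y in p]
S=und("side",up([(405,432),(197,68)],(330,270)));T=und("top",up([(120,194),(483,163)],(100,215)))
P=lambda n:np.c_[d[n]["R"],d[n]["t"]]
X=cv2.triangulatePoints(P("side"),P("top"),S,T);X=(X[:3]/X[3]).T
print(X,np.linalg.norm(X[0]-X[1]))
m=X.mean(0);v=X[0]-X[1];yaw=np.arctan2(-v[0],v[1]);print("mid",m,"yaw",yaw)
for n in d:
    c=d[n];q,_=cv2.projectPoints(X,cv2.Rodrigues(c["R"])[0],c["t"],c["camera_matrix"],c["dist"]);o=(330,270) if n=="side" else (100,215)
    print(n,(q.reshape(-1,2)-o)*6+2.5)
# check box: project predicted box corners
ex=np.array([np.cos(yaw),np.sin(yaw),0]);ey=np.array([-np.sin(yaw),np.cos(yaw),0]);ez=np.array([0,0,1])
ax=m+.124*ex-.137*ez;print("axis",ax)
th=np.linspace(0,1.22,8);a0=np.arctan2(137,-124)
for t in th: print(t.round(2),(ax+.185*(np.cos(a0-t)*ex+np.sin(a0-t)*ez)).round(4))
```

```text
[[0.41759213 0.240129   0.1824607 ]
 [0.42930134 0.13960885 0.1813225 ]] 0.10120623234639047
mid [0.42344674 0.18986893 0.1818916 ] yaw 0.11596359376683053
side [[401.79043079 431.07226853]
 [191.55816142  66.07858216]]
top [[117.96452669 196.02586473]
 [479.36358845 166.53309133]]
axis [0.54661392 0.20421621 0.0448916 ]
0.0 [0.4233 0.1899 0.1821]
0.17 [0.4488 0.1928 0.2015]
0.35 [0.4773 0.1961 0.2162]
0.52 [0.5078 0.1997 0.2257]
0.7 [0.5395 0.2034 0.2298]
0.87 [0.5715 0.2071 0.2282]
1.05 [0.6027 0.2107 0.2211]
1.22 [0.6322 0.2142 0.2086]
```

Emit:
servo_tool:
  commands:
    - [[1,-32,26,-17.5,0,0,0.053],[1,-64,52,-35,0,0,0.106],[1,-95,78,-52,0,0,0.159],[1,-127,104,-70,0,0,0.21],[1,-159,130,-87,0,0,0.263]]

```text
time_s: 0.6
tcp_pos: [0.3311, -0.3995, 0.3209]
ee_rot: [[-0.994, -0.113, -0.0], [-0.113, 0.994, 0.0], [0.0, 0.001, -1.0]]
wrist_force: [0.1, 0.2, 1.5]
gripper_width: 0.627
gripper_force: 0.0
```

Emit:
servo_tool:
  commands:
    - [[1,-19,44,0,0,0,0],[1,-38,88,0,0,0,0],[1,-57,132,0,0,0,0],[1,-76,176,0,0,0,0],[1,-95,220,0,0,0,0]]

```text
time_s: 1.1
tcp_pos: [0.3996, -0.1697, 0.3204]
ee_rot: [[-0.993, -0.115, -0.0], [-0.115, 0.993, 0.0], [0.0, 0.0, -1.0]]
wrist_force: [0.9, -0.4, -1.0]
gripper_width: 0.172
gripper_force: 0.0
```

Emit:
servo_tool:
  commands:
    - [[1,-1,46,0,0,0,0],[1,-2,92,0,0,0,0],[1,-4,138,0,0,0,0],[1,-5,184,0,0,0,0],[1,-6,230,0,0,0,0]]

```text
time_s: 1.6
tcp_pos: [0.3782, 0.0592, 0.3205]
ee_rot: [[-0.993, -0.116, 0.0], [-0.116, 0.993, 0.0], [-0.0, 0.0, -1.0]]
wrist_force: [0.8, 0.5, 0.2]
gripper_width: -0.001
gripper_force: 0.0
```

Emit:
servo_tool:
  commands:
    - [[1,-7,42,0,0,0,0],[1,-15,84,0,0,0,0],[1,-22,125,0,0,0,0],[1,-22,125,30,0,0,0],[1,-22,125,60,0,0,0]]

```text
time_s: 2.1
tcp_pos: [0.3864, 0.1858, 0.2598]
ee_rot: [[-0.993, -0.118, 0.001], [-0.118, 0.993, 0.001], [-0.001, 0.001, -1.0]]
wrist_force: [1.1, 0.7, -0.6]
gripper_width: 0.01
gripper_force: 0.0
```

Emit:
servo_tool:
  commands:
    - [[1,0,0,20,0,0,0],[1,0,0,40,0,0,0],[1,0,0,60,0,0,0],[1,0,0,82,0,0,0],[1,0,0,82,0,0,0]]

```text
time_s: 2.6
tcp_pos: [0.3847, 0.1827, 0.1758]
ee_rot: [[-0.993, -0.115, -0.006], [-0.115, 0.993, -0.005], [0.006, -0.004, -1.0]]
wrist_force: [-0.9, -0.5, 0.2]
gripper_width: 0.004
gripper_force: 0.0
```

Run:
```python
from station import r
import cv2
c=r.capture("side");cv2.imwrite("pics/s1.png",c["pixels"][:,:,::-1])
```

```text
(no output)
```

View pics/s1.png

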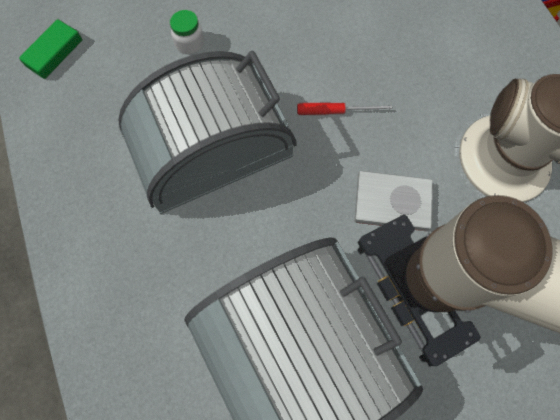

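The fingers stand just in front of the bar's middle, at about (395,300). Next I push forward along the arc.

Emit:
servo_tool:
  commands:
    - [[1,-9,0,0,0,0,0],[1,-18,0,0,0,0,0],[1,-27,0,-3,0,0,0],[1,-36,0,-10,0,0,0],[1,-44,0,-16,0,0,0]]

```text
time_s: 3.15
tcp_pos: [0.4291, 0.1888, 0.1954]
ee_rot: [[-0.993, -0.115, -0.005], [-0.115, 0.993, -0.001], [0.005, -0.001, -1.0]]
wrist_force: [-8.8, 0.4, 5.4]
gripper_width: 0.003
gripper_force: 4.0
```

Emit:
servo_tool:
  commands:
    - [[1,-8,0,-5,0,0,0],[1,-16,0,-9,0,0,0],[1,-24,0,-13,0,0,0],[1,-32,0,-17,0,0,0],[1,-40,0,-20,0,0,0]]

```text
time_s: 3.65
tcp_pos: [0.4707, 0.1939, 0.2154]
ee_rot: [[-0.993, -0.115, 0.0], [-0.115, 0.993, 0.0], [-0.0, 0.0, -1.0]]
wrist_force: [-2.7, -0.3, 2.1]
gripper_width: 0.004
gripper_force: 1.6
```

Emit:
servo_tool:
  commands:
    - [[1,-9,0,-3,0,0,0],[1,-18,0,-5,0,0,0],[1,-27,0,-7,0,0,0],[1,-36,0,-9,0,0,0],[1,-45,0,-10,0,0,0]]

```text
time_s: 4.15
tcp_pos: [0.5158, 0.1995, 0.2245]
ee_rot: [[-0.993, -0.116, 0.001], [-0.116, 0.993, 0.0], [-0.001, 0.0, -1.0]]
wrist_force: [-0.0, 0.3, 0.3]
gripper_width: 0.004
gripper_force: 0.5
```

Run:
```python
from station import r
import cv2
c=r.capture("side");cv2.imwrite("pics/s2.png",c["pixels"][:,:,::-1])
```

```text
(no output)
```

View pics/s2.png

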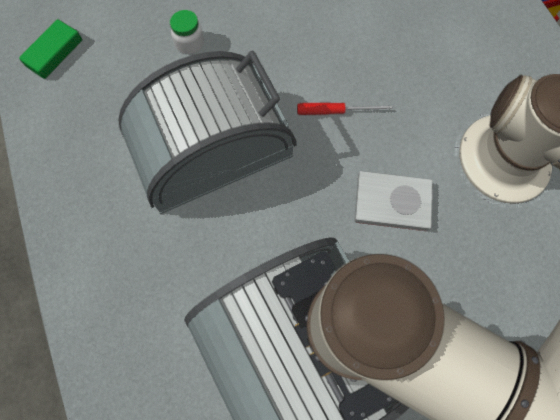

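The shutter is following, though the bar is hidden under the hand. I'll push on towards the end stop.

Emit:
servo_tool:
  commands:
    - [[1,-9,0,0,0,0,0],[1,-18,0,0,0,0,0],[1,-27,0,1,0,0,0],[1,-36,0,3,0,0,0],[1,-45,0,5,0,0,0]]

```text
time_s: 4.7
tcp_pos: [0.5602, 0.2045, 0.2193]
ee_rot: [[-0.993, -0.115, 0.0], [-0.115, 0.993, 0.0], [-0.0, 0.0, -1.0]]
wrist_force: [-0.2, -0.4, 0.8]
gripper_width: 0.001
gripper_force: 0.0
```

Emit:
servo_tool:
  commands:
    - [[1,-8,0,2,0,0,0],[1,-16,0,5,0,0,0],[1,-24,0,8,0,0,0],[1,-32,0,11,0,0,0],[1,-40,0,14,0,0,0]]

```text
time_s: 5.2
tcp_pos: [0.5997, 0.2091, 0.2052]
ee_rot: [[-0.993, -0.116, -0.0], [-0.116, 0.993, -0.0], [0.0, -0.0, -1.0]]
wrist_force: [0.2, -0.2, 0.3]
gripper_width: 0.003
gripper_force: 0.0
```

No contact force now, so the shutter has probably rolled on by itself. I'll lift clear and look.

Emit:
servo_tool:
  commands:
    - [[1,5,0,-25,0,0,0],[1,15,0,-60,0,0,0],[1,40,0,-95,0,0,0],[1,80,0,-110,0,0,0],[1,125,0,-120,0,0,0]]

```text
time_s: 5.7
tcp_pos: [0.475, 0.1948, 0.3269]
ee_rot: [[-0.993, -0.115, 0.002], [-0.115, 0.993, 0.001], [-0.002, 0.001, -1.0]]
wrist_force: [-0.8, 1.2, 0.1]
gripper_width: 0.0
gripper_force: 0.0
```

Emit:
servo_tool:
  commands:
    - [[1,25,-35,0,0,0,0],[1,40,-70,0,0,0,0],[1,55,-105,0,0,0,0],[1,70,-140,0,0,0,0],[1,70,-140,0,0,0,0]]

```text
time_s: 6.2
tcp_pos: [0.4202, 0.0446, 0.3263]
ee_rot: [[-0.994, -0.112, 0.001], [-0.112, 0.994, 0.0], [-0.001, 0.0, -1.0]]
wrist_force: [0.4, -0.0, -0.2]
gripper_width: 0.004
gripper_force: 0.0
```

Run:
```python
from station import r
import cv2,numpy as np
a=r.capture("side");c=r.capture("top")
cv2.imwrite("pics/s3.png",cv2.resize(np.hstack([a["pixels"],c["pixels"]])[:,:,::-1],(800,300),interpolation=cv2.INTER_AREA))
cv2.imwrite("pics/top3.png",c["pixels"][:,:,::-1]);cv2.imwrite("pics/side3.png",a["pixels"][:,:,::-1])
yaw=.116;ex=np.array([np.cos(yaw),np.sin(yaw),0]);ey=np.array([-np.sin(yaw),np.cos(yaw),0])
ax=np.array([.5466,.2042,.05])
for t in(1.0,1.1,1.22):
    p=np.arctan2(137,-124)-t;m=ax+.185*(np.cos(p)*ex+[0,0,np.sin(p)])
    X=np.array([m+.05*ey,m-.05*ey])
    print(t,[cv2.projectPoints(X,cv2.Rodrigues(k["R"])[0],k["t"],k["camera_matrix"],k["dist"])[0].reshape(-1,2).round(1).tolist() for k in(a,c)])
```

```text
1.0 [[[292.9, 402.8], [258.0, 334.2]], [[106.3, 140.8], [167.8, 136.4]]]
1.1 [[[280.9, 408.9], [246.6, 340.5]], [[107.4, 131.6], [168.1, 127.3]]]
1.22 [[[267.4, 415.6], [233.9, 347.6]], [[109.1, 121.8], [168.8, 117.7]]]
```

View pics/top3.png

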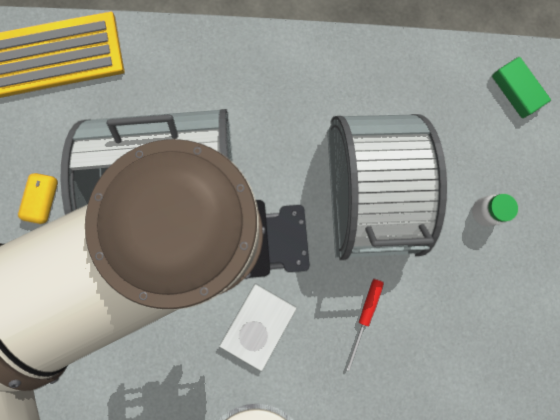

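The top view shows the bar at (112,123) to (174,118), which matches the prediction for 1.22 rad (fully open). The narrow box is still shut and the hand is clear. I'll let it settle briefly, then hand in.

Emit:
servo_tool:
  commands:
    - [[1,0,0,-10,0,0,0],[1,0,0,-20,0,0,0],[1,0,0,-20,0,0,0],[1,0,0,-20,0,0,0],[1,0,0,-20,0,0,0]]

```text
time_s: 6.8
tcp_pos: [0.4215, 0.0478, 0.3452]
ee_rot: [[-0.993, -0.116, -0.001], [-0.116, 0.993, -0.0], [0.001, -0.0, -1.0]]
wrist_force: [0.3, -0.7, 0.0]
gripper_width: 0.005
gripper_force: 0.0
```

Run:
```python
from station import r
import cv2,numpy as np
c=r.capture("top")["pixels"];o=cv2.imread("pics/top3.png")[:,:,::-1]
print("change at bar",np.abs(c[105:150,95:190].astype(int)-o[105:150,95:190]).mean())
print(r.finish_job())
```

```text
change at bar 23.002417153996102
the job is handed in; nothing more can be done
None
```

Run:
```python
from station import r
import cv2
c=r.capture("top")["pixels"];cv2.imwrite("pics/t4.png",c[:,:,::-1])
```

```text
the job is handed in; nothing more can be done
```

I handed the job in at about 6.9 s with the wide shutter pushed back and the hand clear. The last picture I viewed (about 6.2 s) had its bar at the fully open 1.22 rad position and the narrow box shut. A check in the hand-in script then showed the image around the bar had changed noticeably (mean difference 23), possibly only the arm moving through that area; no camera call works after hand-in, so the shutter being at rest at the end is not confirmed.

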